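# Isolate the test cage, ease out its sagging gate bolt and hold the gate ajar

### The arm

A 6-joint arm with a two-finger parallel gripper is mounted at the origin on the work surface. World frame = base frame: x ahead of the robot, y to its left, z up, the work surface at z = 0. Lengths are in m, angles in rad, forces in N, time in s.
With the tool pointing down it reaches from about 0.35 to 0.725 m from the base axis. Payload 4.3 kg.
Tool frame: the origin (TCP) lies on the centre line of the jaws, within the pads' length; the fingertips stand 8 mm ahead of it and the grasp point (between the pads) lies 11 mm behind it; z points along the fingers, y is the line along which they close (so a half turn about z gives the same grasp; the last joint's range is limited). The gripper opens to 85 mm and grips with 20 to 120 N. Pads are 22 mm wide; open, the fingers measure 114 mm over their backs; the gripper's body (76 mm by 85 mm) begins 54 mm behind the grasp point. The pads swing forward as they close: fully open they stand 13 mm farther back than shut.
Start: joints at [1.12, 0.377, 0.081, 1.274, 0, 1.46], TCP at [0.192, 0.542, 0.239] pointing down, gripper open.
Joint ranges: [-2.72, 2.72], [-0.84, 1.66], [-1.02, 1.22], [-1.77, 2.12], [-1.37, 1.28], [-3.14, 3.14]. Speed limits (rad/s): [2.57, 2.57, 3.14, 3.14, 3.14, 3.14].

### API

Orientations are given as a rotation vector (axis times angle).
In Python, from station import readout, imaging, job_done gives the robot as it stands. The module is installed in compiled form; this text tells all that it offers.
- The arm moves only by the shell command python3 -m pendant 'ROWS' [FORCE]. ROWS is JSON, a list of rows, each an object of numbers: "tx", "ty", "tz": the shift along the tool's x, y, z in units of 30 cm (1.0 is 30 cm); "wx", "wy", "wz": the turn, a rotation vector about the tool's x, y, z in units of pi rad (1.0 is pi rad); "gripper": the gripper's target within -1 to 1 (shut at 1, half-way at 0, fully open at -1). In form: [{"tx": .., "ty": .., "tz": .., "wx": .., "wy": .., "wz": .., "gripper": ..}, ...]. A call has 1 to 20 rows; each row shifts and turns the commanded pose from where the row before left it, along the tool's axes as they then stand; what a row does not reach is not made up. A row lasts 1/12 s, in which the tool goes at most 41.7 mm and 7.16 degrees, less where a joint would pass 70% of its speed; a pose out of reach is approached as far as the arm can. A call with a number of a shift or a turn outside -1 to 1 is refused whole. A call with a gripper value outside its range is refused whole. The fingers move at their own pace and stop on an object; FORCE is the grip in N (left out, the last holds). Time passes only in rows, so rows that do not move let the fingers close. It gives the time, the measured TCP pose, the force, the opening and the grip force at its end, in the units of the state.
- readout.get_state(): the state, without advancing time (a new reading comes with each control period).
- imaging.snapshot(name): name is "scene" or "top"; returns a dict with "image" (400x640x3 uint8, red, green, blue), "fx", "fy", "cx", "cy" (pixels), "position" and "rotation" of the camera in the world. Camera axes: x right, y down, z forward; pixel columns grow to the right and rows downward; lengths in m; the calibration is good to about 2 mm. A picture is of the moment at which its call begins. There is no depth.
- job_done(): hands the job in; it is judged then, once.
The state is a dict: "clock": time; "joints": joint angles; "joint_vel": joint speeds; "joint_efforts": joint torques, N m; "tcp_pos": TCP position; "orientation": TCP orientation; "ft_force": force on the tool from outside, world axes, zero at the start; "ft_torque": the same for the moment, N m; "grip_width": opening from 0.0 (shut) to 1.0 (fully open); "grip_force": force on a finger pad.
Only numpy, scipy, OpenCV 4.12 (cv2) and the standard library are available. Lean on these libraries where they do the work, as an engineer would, in place of code of your own. Each camera call takes 0.05 s, during which the arm holds its last target. There are 200 camera calls.

### The job

Make the bench test cage dead and open it: first pull the plug-in drawer of the supply unit beside it right out to its stop and leave it out. Then unbolt the cage gate: the bolt sags, so its headed nose hangs behind the bent-up lip of the keeper; lift it by its upright handle while drawing it fully back, without forcing it against the keeper, and swing the gate open about a hand's breadth (80 mm at its free edge). The gate is sprung and shuts by itself, so finish still holding it steady there; leave the other things on the bench alone.

Things in the scene. Friction and masses are not known exactly. Their poses are not given: they have to be found in the camera images.
- drawer_handle (a point): Middle of the supply drawer's handle, 85 mm above the bench: a level round steel bow bar, 10 mm thick, 120 mm long, its centre line 36 mm in front of the drawer's aluminium panel (31 mm free behind it). The grey case, 220 wide x 260 deep x 120 mm high, stands left or right of the cage. x points into the case (the drawer comes out along -x), y along the bar, z up. Moves with the drawer.
- supply_drawer (a joint): How far the drawer is out, m: 0 shut, 0.130 at its stop. It slides stiffly (about 3 N) and stays where it is left.
- bolt_handle (a point): Middle of the bolt's handle, an upright black sleeve 18 mm thick and 54 mm long, 223 mm above the bench while the bolt sags. Guide straps and the gate's top rail end 30 mm below this point, the rail beginning 20 mm behind it. Axes turn with the gate: x through the gate into the cage, y along the rod towards the keeper (the bolt is drawn along -y), z up.
- bolt_rod: The bolt: steel rod 12 mm thick and 206 mm long, with a round head 28 mm across and 12 mm long as its nose; about 0.3 kg, 2 N of sliding friction. Its origin lies at the bottom of the gate's hinge line when the bolt is home and sagging; axes as bolt_handle.
- bolt_head (a point): Centre of the bolt's round head (nose).
- bolt_draw (a joint): How far the bolt is drawn back, m: 0 shot home, 0.050 fully drawn; starts between 0 and 0.005. While it sags, its head meets the keeper's lip at about 0.009 and goes no further; lifted, it is past the lip at 0.030. It stays where it is left.
- bolt_lift (a joint): How far the bolt is lifted in its worn, over-tall guide straps, m: 0 sagging (it falls back by its weight when not held up), 0.014 highest. The head clears the bent lip when lifted 0.008 or more; once past it may sag again.
- keeper: Keeper: a steel saddle, 32 mm long along the rod, open at the top and both ends, on the cage's latch post left of the gate as the robot sees it; its front cheek keeps the bolt's head and so the gate shut. Origin at the bottom of the gate's hinge line; axes as the shut gate's.
- keeper_lip (a point): Top of the keeper's bent-up lip, at the keeper's end next to the gate; it stands 7 mm above the underside of the sagging head.
- gate_leaf: Gate: grey tube frame with upright wires, 260 wide x 158 high x 20 mm thick, hinged at its right side as the robot sees it, in the front of the cage (grey frame, clear panels, 330 wide x 280 deep x 199 mm high). Origin at the bottom of the hinge line, 34 mm above the bench; x into the cage, y along the gate to its free edge, z up, turning with the gate.
- gate_axis (a point): Top of the gate's upright hinge line, 192 mm above the bench. The bolt handle stands 20 mm in front of the gate's plane through this line, and along the gate 203 mm from it with the bolt home, 153 mm with it fully drawn.
- gate_edge (a point): Top front corner of the gate's free edge, 262 mm from the hinge line.
- gate (a joint): Gate angle, rad: 0 shut, growing as it opens towards the robot (0.31 is 80 mm at the free edge). A hinge spring always pulls it shut: 3 to 5 N at the handle.
- meter: Bystander: grey hand-held multimeter lying on the bench, 170 x 82 x 42 mm; origin under its centre.
- screwdriver: Bystander: screwdriver 200 mm long lying on the bench, lower than the gate's bottom edge; origin under it, x along it to the tip.
- jar: Bystander: lidded jar, 60 mm across and 70 mm high; origin under its centre.

How it is judged:
On the way, in this order (a step that is already met when the one before it is completed fails the run):
1. the supply drawer is out to its stop, the gate still bolted (value of joint supply_drawer above 0.115 m and value of joint bolt_draw below 0.02 m), for 0.2 s.
2. the bolt is drawn back clear of the keeper, the gate not yet swung (value of joint bolt_draw above 0.04 m and value of joint gate below 0.15 rad), for 0.1 s.
At the end, for the whole second after the job is handed in: The gate stands 0.2 to 0.45 rad open (52 to 114 mm at the free edge), still (under 0.08 rad/s), held by the fingers against its spring (contact of more than 1 N with the gate or its bolt), the bolt still drawn back more than 35 mm and the supply drawer still more than 110 mm out (value of joint gate between 0.2 and 0.45 rad and velocity of joint gate between -0.08 and 0.08 rad/s and contact force between the fingers and gate_leaf above 1 N and value of joint bolt_draw above 0.035 m and value of joint supply_drawer above 0.11 m); the arm keeps its last pose, push and grip.
It fails at once if the bolt is forced against the keeper (over 50 N) (contact force between bolt_rod and keeper above 50 N).
It fails at once if the bolt is drawn before the supply drawer is out (value of joint bolt_draw above 0.02 m and value of joint supply_drawer below 0.1 m).
It fails at once if a bystander is pushed away (over 30 mm) (distance of any of meter, screwdriver, jar from where it was at the start of the episode above 0.03 m).
It also fails if it takes over 61 s, if anything falls off the work surface, if the arm or the gripper's body presses on something with over 40 N, if the wrist force passes 120 N, or if a joint passes its speed limit or range.

## Working session

There is one attempt and no reset: what is moved stays moved. The work goes in short steps, Python scripts to look and compute and a shell command to move; the robot and the scene stay as the last step left them, time stands still between calls to the robot, and variables do not carry over. Pictures are saved under pics/ and viewed, at most 10 in all, crops included, and the job is handed in when it is done.

```bash
mkdir -p pics; python3 - <<'E'
from station import readout, imaging
import cv2,pickle
s=readout.get_state(); print({k:s[k] for k in('clock','joints','tcp_pos','orientation','ft_force','grip_width')})
for n in('scene','top'):
    d=imaging.snapshot(n); pickle.dump(d,open(n+'0.pkl','wb')); cv2.imwrite(f'pics/{n}0.png',d['image'][:,:,::-1]); print(n,d['fx'],d['fy'],d['cx'],d['cy'],d['position'],d['rotation'])
E
```

```text
{'clock': 0.0, 'joints': array([ 1.11972290e+00,  3.78077883e-01,  7.96371576e-02,  1.27439230e+00,
       -1.37290929e-05,  1.46048925e+00]), 'tcp_pos': array([0.19189515, 0.54136348, 0.23835675]), 'orientation': array([-5.32594708e-01, -3.09555746e+00,  3.07947124e-03]), 'ft_force': array([ 0.50752861, -0.05580503,  0.29186078]), 'grip_width': 1.0013370537959405}
scene 462.7753797345114 462.7753797345114 315.800299450719 205.20447741008127 [ 1.10158577 -0.24184504  1.38483729] [-2.28540153 -1.4769532   0.36272888]
top 404.87458837967307 404.87458837967307 317.85334596545266 205.46866908390248 [0.42459306 0.00858324 1.24842518] [-2.18659856  2.17127416 -0.09056466]
```

View pics/scene0.png

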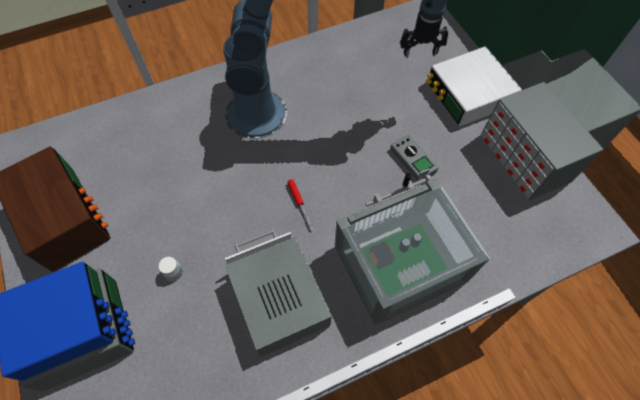

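View pics/top0.png

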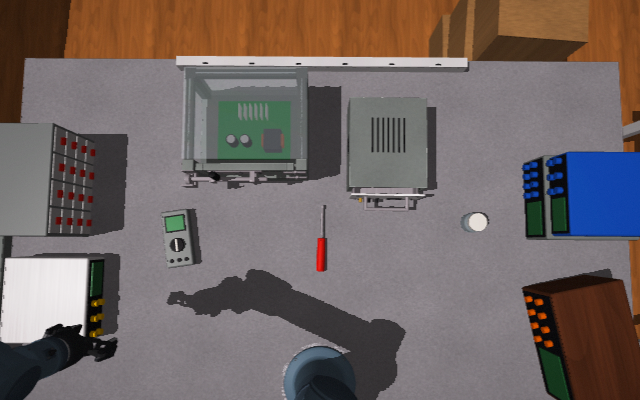

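The scene view shows the cage around (410,240), with the bolt handle near (407,180) and the drawer bow near (255,241). In the top view the cage is at (245,120), the black bolt handle near (214,177), the bow bar at about (390,207), the meter at (178,237), the screwdriver at (322,240) and the jar at (477,222). I'll enlarge the bolt and the bar in both views.

```bash
python3 - <<'E'
import cv2,numpy as np
t=cv2.imread('pics/top0.png'); s=cv2.imread('pics/scene0.png')
f=lambda im,x0,y0,x1,y1:cv2.resize(im[y0:y1,x0:x1],(400,300),interpolation=cv2.INTER_CUBIC)
# each crop 4:3
A=f(t,170,140,330,260);B=f(t,340,150,440,225);C=f(s,340,150,460,240);D=f(s,215,205,315,280)
cv2.imwrite('pics/c1.png',np.vstack([np.hstack([A,B]),np.hstack([C,D])]))
E
```

```text
(no output)
```

View pics/c1.png

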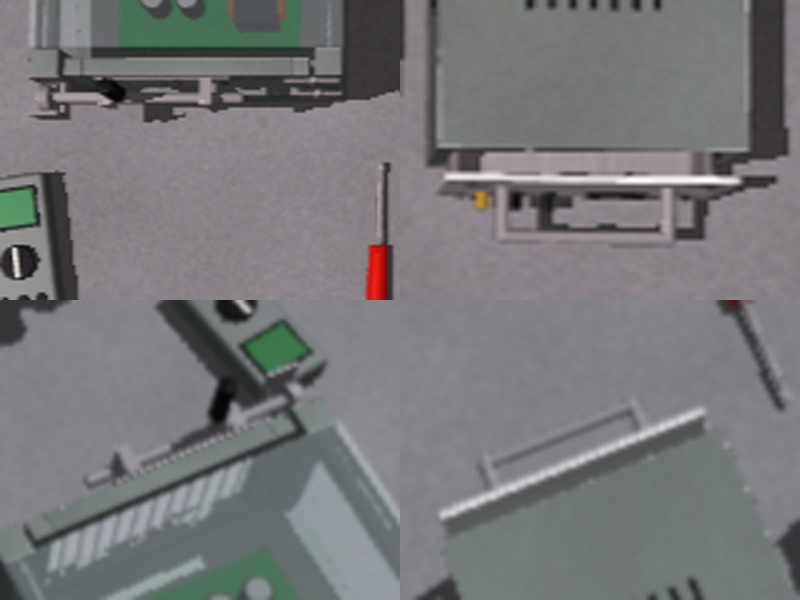

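The crop shows the bolt handle centre at about top (214.8,176.4) and scene (406.6,179.7). The bow bar's ends are at about top (365,209.6)/(407.5,210) and scene (236,245)/(274,231). Next I triangulate these points.

```bash
cat > geo.py <<'E'
import numpy as np,pickle,cv2
from scipy.spatial.transform import Rotation as R
def ray(d,p):
    v=np.array([(p[0]-d['cx'])/d['fx'],(p[1]-d['cy'])/d['fy'],1]); r=np.array(d['rotation'])
    M=r if r.shape==(3,3) else R.from_rotvec(r).as_matrix()
    v=M@v; return np.array(d['position']),v/np.linalg.norm(v)
def tri(d1,p1,d2,p2):
    a,u=ray(d1,p1);b,v=ray(d2,p2)
    s,t=np.linalg.lstsq(np.c_[u,-v],b-a,rcond=None)[0]
    return (a+s*u+b+t*v)/2, np.linalg.norm(a+s*u-b-t*v)
def onz(d,p,z):
    a,u=ray(d,p); return a+u*(z-a[2])/u[2]
def dark(im,box,th=45):
    x0,y0,x1,y1=box; m=(im[y0:y1,x0:x1].max(2)<th).astype(np.uint8)
    n,l,s,c=cv2.connectedComponentsWithStats(m); k=1+s[1:,4].argmax()
    return c[k]+[x0,y0],s[k]
E
python3 - <<'E'
from geo import *
T=pickle.load(open('top0.pkl','rb'));S=pickle.load(open('scene0.pkl','rb'))
ct,a=dark(T['image'],(205,168,222,184));cs,b=dark(S['image'],(398,170,413,192));print(ct,a,cs,b)
np.set_printoptions(precision=4,suppress=True)
print('handle',tri(T,ct,S,cs),tri(T,(214.8,176.4),S,(406.6,179.7)))
# image left in top = +y ; scene right = +y
print('barL',tri(T,(365,209.6),S,(273.75,230.75)),'barR',tri(T,(407.3,210),S,(236.25,245.25)))
for n,p,z in[('panelL',(351,194.6),.12),('panelR',(424.5,195),.12),('caseL',(349,187),.12),('caseR',(427,187),.12),('barL85',(365,209.6),.085),('barR85',(407.3,210),.085),('rodnose',(183.5,180),.187),('tail',(308,175),.187),('cageL',(183,170),.199),('cageR',(307,168),.199),('meterTR',(192,209),.04),('screwtip',(323,206),.01)]: print(n,onz(T,p,z))
E
```

```text
[213.15116279 175.30232558] [ 0  3 16 10 86] [407.35802469 177.97530864] [ 5  0 10 17 81]
handle (array([0.5847, 0.276 , 0.229 ]), np.float64(0.0007258622212383137)) (array([0.5838, 0.2752, 0.218 ]), np.float64(0.002187334894757146))
barL (array([ 0.5117, -0.1264,  0.077 ]), np.float64(0.0032080646203019978)) barR (array([ 0.5111, -0.2484,  0.0805]), np.float64(0.0030240815925456697))
panelL [ 0.5498 -0.0838  0.12  ]
panelR [ 0.5501 -0.2898  0.12  ]
caseL [ 0.5712 -0.0781  0.12  ]
caseR [ 0.5728 -0.2971  0.12  ]
barL85 [ 0.5105 -0.127   0.085 ]
barR85 [ 0.5102 -0.2488  0.085 ]
rodnose [0.5781 0.3646 0.187 ]
tail [0.5937 0.0356 0.187 ]
cageL [0.6027 0.3628 0.199 ]
cageR [0.6103 0.038  0.199 ]
meterTR [0.512  0.3855 0.04  ]
screwtip [ 0.5262 -0.0068  0.01  ]
```

```bash
cat >> geo.py <<'E'
def need(p,yaw):
    "shift (units .3 m) in tool axes after the turn (units pi) to p, tool down with tool y at yaw degrees (world)"
    from station import readout
    s=readout.get_state(); M=R.from_rotvec(s['orientation'])
    y=np.array([np.cos(np.radians(yaw)),np.sin(np.radians(yaw)),0]);z=np.array([0,0,-1.]);G=np.c_[np.cross(y,z),y,z]
    w=(M.inv()*R.from_matrix(G)).as_rotvec()/np.pi
    d=np.array(p)-s['tcp_pos']
    print('clock %.2f tcp %s turn %s shift-after-turn %s shift-now %s F %s w %.3f gf %.1f'%(s['clock'],s['tcp_pos'].round(4),w.round(4),(G.T@d/.3).round(4),(M.inv().apply(d)/.3).round(4),s['ft_force'].round(1),s['grip_width'],s['grip_force']))
E
python3 -m pendant '[{"wz":0.0356,"gripper":0.35},{"wz":0.0356,"gripper":0.35},{"wz":0.0356,"gripper":0.35},{"wz":0.0356,"gripper":0.35},{"wz":0.0356,"gripper":0.35},{"wz":0.0356,"gripper":0.35},{"wz":0.0356,"gripper":0.35},{"wz":0.0356,"gripper":0.35},{"wz":0.0356,"gripper":0.35},{"wz":0.0356,"gripper":0.35},{"wz":0.0356,"gripper":0.35}]'
python3 -c "
from geo import *
need((.511,-.187,.19),0)"
```

```text
clock 0.10 tcp [0.1919 0.5414 0.2384] turn [-6.000e-04  3.000e-04  3.915e-01] shift-after-turn [-2.4281  1.0636  0.1615] shift-now [-1.814  -1.9327  0.1646] F [-0.2  0.2 -0.5] w 1.001 gf 0.0invalid input
```

```bash

python3 -m pendant '[{"tx":0,"ty":0,"tz":0,"wx":0,"wy":0,"wz":0.0356,"gripper":0.35},{"tx":0,"ty":0,"tz":0,"wx":0,"wy":0,"wz":0.0356,"gripper":0.35},{"tx":0,"ty":0,"tz":0,"wx":0,"wy":0,"wz":0.0356,"gripper":0.35},{"tx":0,"ty":0,"tz":0,"wx":0,"wy":0,"wz":0.0356,"gripper":0.35},{"tx":0,"ty":0,"tz":0,"wx":0,"wy":0,"wz":0.0356,"gripper":0.35},{"tx":0,"ty":0,"tz":0,"wx":0,"wy":0,"wz":0.0356,"gripper":0.35},{"tx":0,"ty":0,"tz":0,"wx":0,"wy":0,"wz":0.0356,"gripper":0.35},{"tx":0,"ty":0,"tz":0,"wx":0,"wy":0,"wz":0.0356,"gripper":0.35},{"tx":0,"ty":0,"tz":0,"wx":0,"wy":0,"wz":0.0356,"gripper":0.35},{"tx":0,"ty":0,"tz":0,"wx":0,"wy":0,"wz":0.0356,"gripper":0.35},{"tx":0,"ty":0,"tz":0,"wx":0,"wy":0,"wz":0.0356,"gripper":0.35}]' 30
python3 -c "
from geo import *
need((.511,-.187,.19),0)"
```

```text
clock: 1.02
tcp_pos: [0.192, 0.5416, 0.2387]
orientation: [2.228, 2.215, -0.002]
ft_force: [0.3, -0.3, 0.1]
grip_width: 0.325
grip_force: 0.0
clock 1.02 tcp [0.192  0.5416 0.2387] turn [-0.0002  0.0003 -0.0018] shift-after-turn [-2.4287  1.0633  0.1624] shift-now [-2.4223  1.0774  0.1645] F [ 0.3 -0.3  0.1] w 0.325 gf 0.0
```

```bash

python3 -m pendant '[{"tx":-0.12,"ty":0.053,"tz":0.008,"wx":0,"wy":0,"wz":0,"gripper":0.35},{"tx":-0.12,"ty":0.053,"tz":0.008,"wx":0,"wy":0,"wz":0,"gripper":0.35},{"tx":-0.12,"ty":0.053,"tz":0.008,"wx":0,"wy":0,"wz":0,"gripper":0.35},{"tx":-0.12,"ty":0.053,"tz":0.008,"wx":0,"wy":0,"wz":0,"gripper":0.35},{"tx":-0.12,"ty":0.053,"tz":0.008,"wx":0,"wy":0,"wz":0,"gripper":0.35},{"tx":-0.12,"ty":0.053,"tz":0.008,"wx":0,"wy":0,"wz":0,"gripper":0.35},{"tx":-0.12,"ty":0.053,"tz":0.008,"wx":0,"wy":0,"wz":0,"gripper":0.35},{"tx":-0.12,"ty":0.053,"tz":0.008,"wx":0,"wy":0,"wz":0,"gripper":0.35},{"tx":-0.12,"ty":0.053,"tz":0.008,"wx":0,"wy":0,"wz":0,"gripper":0.35},{"tx":-0.12,"ty":0.053,"tz":0.008,"wx":0,"wy":0,"wz":0,"gripper":0.35},{"tx":-0.12,"ty":0.053,"tz":0.008,"wx":0,"wy":0,"wz":0,"gripper":0.35},{"tx":-0.12,"ty":0.053,"tz":0.008,"wx":0,"wy":0,"wz":0,"gripper":0.35},{"tx":-0.12,"ty":0.053,"tz":0.008,"wx":0,"wy":0,"wz":0,"gripper":0.35},{"tx":-0.12,"ty":0.053,"tz":0.008,"wx":0,"wy":0,"wz":0,"gripper":0.35},{"tx":-0.12,"ty":0.053,"tz":0.008,"wx":0,"wy":0,"wz":0,"gripper":0.35},{"tx":-0.12,"ty":0.053,"tz":0.008,"wx":0,"wy":0,"wz":0,"gripper":0.35},{"tx":-0.12,"ty":0.053,"tz":0.008,"wx":0,"wy":0,"wz":0,"gripper":0.35},{"tx":-0.12,"ty":0.053,"tz":0.008,"wx":0,"wy":0,"wz":0,"gripper":0.35},{"tx":-0.12,"ty":0.053,"tz":0.008,"wx":0,"wy":0,"wz":0,"gripper":0.35},{"tx":0,"ty":0,"tz":0,"wx":0,"wy":0,"wz":0,"gripper":0.35}]' 
python3 -c "
from geo import *
need((.511,-.187,.15),0)"
```

```text
clock: 2.68
tcp_pos: [0.4966, -0.1482, 0.1927]
orientation: [2.226, 2.212, -0.002]
ft_force: [0.9, 0.3, 0.1]
grip_width: 0.325
grip_force: 0.0
clock 2.68 tcp [ 0.4966 -0.1482  0.1927] turn [ 0.0005  0.001  -0.002 ] shift-after-turn [-0.1292  0.0481  0.1422] shift-now [-0.1284  0.0487  0.1426] F [0.9 0.3 0.1] w 0.325 gf 0.0
```

```bash

python3 -m pendant '[{"tx":-0.064,"ty":0.025,"tz":0.07,"wx":0,"wy":0,"wz":-0.002,"gripper":0.35},{"tx":-0.064,"ty":0.024,"tz":0.07,"wx":0,"wy":0,"wz":0,"gripper":0.35},{"tx":0,"ty":0,"tz":0,"wx":0,"wy":0,"wz":0,"gripper":0.35},{"tx":0,"ty":0,"tz":0,"wx":0,"wy":0,"wz":0,"gripper":0.35}]' 
python3 - <<'E'
from geo import *
from station import imaging
need((.511,-.187,.074),0)
f=lambda im,x0,y0,x1,y1:cv2.resize(im[y0:y1,x0:x1],(400,300),interpolation=cv2.INTER_CUBIC)
a=imaging.snapshot('scene')['image'];b=imaging.snapshot('top')['image']
cv2.imwrite('pics/c2.png',np.hstack([f(a,175,160,335,280),f(b,320,120,480,240)])[:,:,::-1])
E
```

```text
clock: 3.02
tcp_pos: [0.5075, -0.18, 0.1501]
orientation: [-2.213, -2.224, 0.002]
ft_force: [-0.4, 0.9, -0.7]
grip_width: 0.326
grip_force: 0.0
clock 3.02 tcp [ 0.5075 -0.18    0.1501] turn [-0.0012 -0.0007  0.0015] shift-after-turn [-0.0232  0.0116  0.2535] shift-now [-0.0239  0.0124  0.2534] F [-0.4  0.9 -0.7] w 0.326 gf 0.0
```

View pics/c2.png

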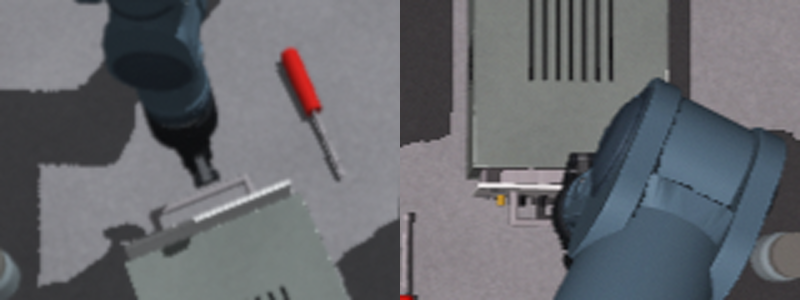

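The gripper hangs above the bow, near the middle of the bar, with nothing in the way. I'll go down, grip and pull.

```bash

python3 -m pendant '[{"tx":-0.023,"ty":0.012,"tz":0,"wx":0,"wy":0,"wz":0.0015,"gripper":0.35},{"tx":0,"ty":0,"tz":0.05,"wx":0,"wy":0,"wz":0,"gripper":0.35},{"tx":0,"ty":0,"tz":0.05,"wx":0,"wy":0,"wz":0,"gripper":0.35},{"tx":0,"ty":0,"tz":0.04,"wx":0,"wy":0,"wz":0,"gripper":0.35},{"tx":0,"ty":0,"tz":0.04,"wx":0,"wy":0,"wz":0,"gripper":0.35},{"tx":0,"ty":0,"tz":0.04,"wx":0,"wy":0,"wz":0,"gripper":0.35},{"tx":0,"ty":0,"tz":0.04,"wx":0,"wy":0,"wz":0,"gripper":0.35},{"tx":0,"ty":0,"tz":0,"wx":0,"wy":0,"wz":0,"gripper":0.35},{"tx":0,"ty":0,"tz":0,"wx":0,"wy":0,"wz":0,"gripper":0.35}]' 
python3 -c "
from geo import *
need((.511,-.187,.072),0)"
```

```text
clock: 3.87
tcp_pos: [0.5176, -0.1882, 0.0781]
orientation: [2.211, 2.218, 0.009]
ft_force: [2.6, 0.4, 9.3]
grip_width: 0.324
grip_force: 4.0
clock 3.87 tcp [ 0.5176 -0.1882  0.0781] turn [0.0034 0.0009 0.001 ] shift-after-turn [ 0.0039 -0.0219  0.0204] shift-now [ 0.0041 -0.0221  0.0202] F [2.6 0.4 9.3] w 0.324 gf 4.0
```

```bash

python3 -m pendant '[{"tx":0,"ty":-0.01,"tz":-0.02,"wx":0,"wy":0,"wz":0,"gripper":0.35},{"tx":0,"ty":-0.012,"tz":0,"wx":0,"wy":0,"wz":0,"gripper":0.35},{"tx":0,"ty":0,"tz":0,"wx":0,"wy":0,"wz":0,"gripper":0.35},{"tx":0,"ty":0,"tz":0,"wx":0,"wy":0,"wz":0,"gripper":0.35}]' 
python3 - <<'E'
from geo import *
from station import imaging
need((.511,-.187,.072),0)
f=lambda im,x0,y0,x1,y1:cv2.resize(im[y0:y1,x0:x1],(640,480),interpolation=cv2.INTER_CUBIC)
a=imaging.snapshot('scene')['image']
cv2.imwrite('pics/c3.png',f(a,215,190,295,250)[:,:,::-1])
E
```

```text
clock: 4.2
tcp_pos: [0.5066, -0.1876, 0.0803]
orientation: [2.219, 2.222, 0.001]
ft_force: [1.8, -0.9, 1.9]
grip_width: 0.327
grip_force: 1.3
clock 4.20 tcp [ 0.5066 -0.1876  0.0803] turn [0.0006 0.0002 0.0004] shift-after-turn [0.0018 0.0145 0.0277] shift-now [0.0018 0.0145 0.0278] F [ 1.8 -0.9  1.9] w 0.327 gf 1.3
```

View pics/c3.png

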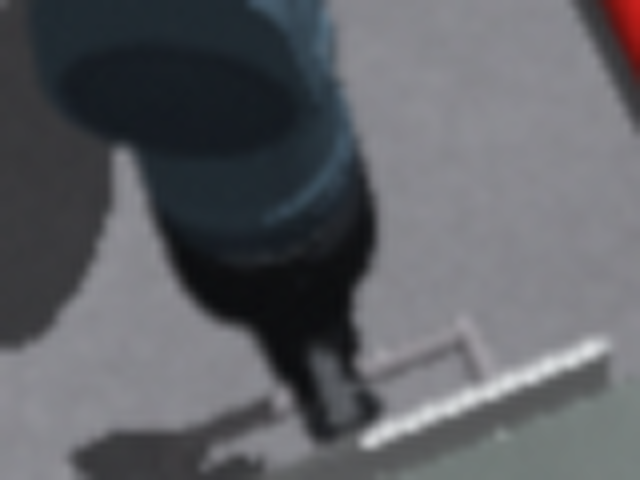

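The rear finger sits between the bar and the panel, so the bar is between the pads. I'll close the gripper.

```bash

python3 -m pendant '[{"tx":0,"ty":0.008,"tz":0.01,"wx":0,"wy":0,"wz":0,"gripper":0.7},{"tx":0,"ty":0,"tz":0,"wx":0,"wy":0,"wz":0,"gripper":0.8},{"tx":0,"ty":0,"tz":0,"wx":0,"wy":0,"wz":0,"gripper":1},{"tx":0,"ty":0,"tz":0,"wx":0,"wy":0,"wz":0,"gripper":1},{"tx":0,"ty":0,"tz":0,"wx":0,"wy":0,"wz":0,"gripper":1},{"tx":0,"ty":0,"tz":0,"wx":0,"wy":0,"wz":0,"gripper":1}]' 30
python3 -c "
from geo import *
need((.377,-.187,.078),0)"
```

```text
clock: 4.75
tcp_pos: [0.5083, -0.1875, 0.0765]
orientation: [-2.22, -2.223, 0.001]
ft_force: [3.0, -1.2, 2.4]
grip_width: 0.099
grip_force: 29.2
clock 4.75 tcp [ 0.5083 -0.1875  0.0765] turn [-0.0001  0.0001  0.0004] shift-after-turn [ 0.0017 -0.4377 -0.0049] shift-now [ 0.0022 -0.4377 -0.0047] F [ 3.  -1.2  2.4] w 0.099 gf 29.2
```

```bash

python3 -m pendant '[{"tx":0,"ty":-0.03,"tz":0,"wx":0,"wy":0,"wz":0,"gripper":1},{"tx":0,"ty":-0.05,"tz":0,"wx":0,"wy":0,"wz":0,"gripper":1},{"tx":0,"ty":-0.05,"tz":0,"wx":0,"wy":0,"wz":0,"gripper":1},{"tx":0,"ty":-0.05,"tz":0,"wx":0,"wy":0,"wz":0,"gripper":1},{"tx":0,"ty":-0.05,"tz":0,"wx":0,"wy":0,"wz":0,"gripper":1},{"tx":0,"ty":-0.05,"tz":0,"wx":0,"wy":0,"wz":0,"gripper":1},{"tx":0,"ty":-0.05,"tz":0,"wx":0,"wy":0,"wz":0,"gripper":1},{"tx":0,"ty":-0.04,"tz":0,"wx":0,"wy":0,"wz":0,"gripper":1},{"tx":0,"ty":-0.03,"tz":0,"wx":0,"wy":0,"wz":0,"gripper":1},{"tx":0,"ty":-0.02,"tz":0,"wx":0,"wy":0,"wz":0,"gripper":1},{"tx":0,"ty":-0.015,"tz":0,"wx":0,"wy":0,"wz":0,"gripper":1},{"tx":0,"ty":0,"tz":0,"wx":0,"wy":0,"wz":0,"gripper":1},{"tx":0,"ty":0,"tz":0,"wx":0,"wy":0,"wz":0,"gripper":1},{"tx":0,"ty":0,"tz":0,"wx":0,"wy":0,"wz":0,"gripper":1}]' 30
python3 -c "
from geo import *
need((.377,-.187,.078),0)"
```

```text
clock: 5.92
tcp_pos: [0.401, -0.188, 0.0806]
orientation: [2.192, 2.21, 0.061]
ft_force: [61.2, 12.6, -33.3]
grip_width: 0.101
grip_force: 31.4
clock 5.92 tcp [ 0.401  -0.188   0.0806] turn [ 0.0153 -0.0025  0.0026] shift-after-turn [ 0.0033 -0.0801  0.0087] shift-now [ 0.0039 -0.0804  0.0049] F [ 61.2  12.6 -33.3] w 0.101 gf 31.4
```

```bash

python3 -m pendant '[{"tx":0,"ty":0.02,"tz":0,"wx":0,"wy":0,"wz":0,"gripper":1},{"tx":0,"ty":0.02,"tz":0,"wx":0,"wy":0,"wz":0,"gripper":1},{"tx":0,"ty":0.01,"tz":0,"wx":0,"wy":0,"wz":0,"gripper":1},{"tx":0,"ty":0,"tz":0,"wx":0,"wy":0,"wz":0,"gripper":1},{"tx":0,"ty":0,"tz":0,"wx":0,"wy":0,"wz":0,"gripper":1}]'
python3 - <<'E'
from geo import *
from station import imaging
need((.377,-.187,.078),0)
d=imaging.snapshot('top');e=imaging.snapshot('scene');pickle.dump((d,e),open('p1.pkl','wb'))
f=lambda im,x0,y0,x1,y1:cv2.resize(im[y0:y1,x0:x1],(400,300),interpolation=cv2.INTER_CUBIC)
cv2.imwrite('pics/c4.png',np.hstack([f(e['image'],175,160,335,280),f(d['image'],320,150,480,270)])[:,:,::-1])
E
```

```text
clock: 6.33
tcp_pos: [0.4015, -0.1879, 0.0802]
orientation: [2.209, 2.218, 0.022]
ft_force: [16.3, 7.7, 11.5]
grip_width: 0.101
grip_force: 32.1
clock 6.33 tcp [ 0.4015 -0.1879  0.0802] turn [ 0.0057 -0.0005  0.0013] shift-after-turn [ 0.0029 -0.0817  0.0074] shift-now [ 0.0032 -0.0818  0.0059] F [16.3  7.7 11.5] w 0.101 gf 32.1
```

View pics/c4.png

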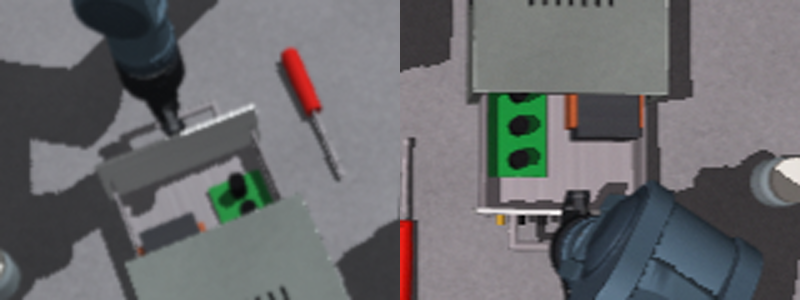

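The drawer is out to its stop: the panel has moved to row 234 in the top view, about 130 mm from the case front. I'll release it and rise.

```bash

python3 -m pendant '[{"tx":0,"ty":0.005,"tz":0,"wx":0,"wy":0,"wz":0,"gripper":0.7},{"tx":0,"ty":0,"tz":0,"wx":0,"wy":0,"wz":0,"gripper":0.35},{"tx":0,"ty":0,"tz":0,"wx":0,"wy":0,"wz":0,"gripper":0.35},{"tx":0,"ty":0,"tz":0,"wx":0,"wy":0,"wz":0,"gripper":0.35},{"tx":0,"ty":0,"tz":-0.02,"wx":0,"wy":0,"wz":0,"gripper":0.35},{"tx":0,"ty":0,"tz":-0.03,"wx":0,"wy":0,"wz":0,"gripper":0.35},{"tx":0,"ty":0,"tz":-0.05,"wx":0,"wy":0,"wz":0,"gripper":0.35},{"tx":0,"ty":0,"tz":-0.1,"wx":0,"wy":0,"wz":0,"gripper":0.35},{"tx":0,"ty":0,"tz":-0.13,"wx":0,"wy":0,"wz":0,"gripper":0.2},{"tx":0,"ty":0,"tz":-0.13,"wx":0,"wy":0,"wz":0,"gripper":0},{"tx":0,"ty":0,"tz":-0.13,"wx":0,"wy":0,"wz":0,"gripper":0},{"tx":0,"ty":0,"tz":-0.13,"wx":0,"wy":0,"wz":0,"gripper":0},{"tx":0,"ty":0,"tz":0,"wx":0,"wy":0,"wz":0,"gripper":0}]'
python3 - <<'E'
from geo import *
need((.5,.2,.31),88.3)
E
```

```text
clock: 7.52
tcp_pos: [0.3961, -0.1891, 0.3006]
orientation: [2.213, 2.215, 0.002]
ft_force: [1.2, 0.3, 0.2]
grip_width: 0.499
grip_force: 0.0
clock 7.52 tcp [ 0.3961 -0.1891  0.3006] turn [ 0.0006  0.0037 -0.4902] shift-after-turn [-0.3077  1.3066 -0.0314] shift-now [ 1.2963  0.3481 -0.0369] F [1.2 0.3 0.2] w 0.499 gf 0.0
```

```bash

python3 -m pendant '[{"tx":0.12,"ty":0.032,"tz":-0.004,"wx":0,"wy":0,"wz":0,"gripper":0},{"tx":0.12,"ty":0.032,"tz":-0.004,"wx":0,"wy":0,"wz":0,"gripper":0},{"tx":0.12,"ty":0.032,"tz":-0.004,"wx":0,"wy":0,"wz":0,"gripper":0},{"tx":0.12,"ty":0.032,"tz":-0.004,"wx":0,"wy":0,"wz":0,"gripper":0},{"tx":0.12,"ty":0.032,"tz":-0.004,"wx":0,"wy":0,"wz":0,"gripper":0},{"tx":0.12,"ty":0.032,"tz":-0.004,"wx":0,"wy":0,"wz":0,"gripper":0},{"tx":0.12,"ty":0.032,"tz":-0.004,"wx":0,"wy":0,"wz":0,"gripper":0},{"tx":0.12,"ty":0.032,"tz":-0.004,"wx":0,"wy":0,"wz":0,"gripper":0},{"tx":0.12,"ty":0.032,"tz":-0.004,"wx":0,"wy":0,"wz":0,"gripper":0},{"tx":0.12,"ty":0.032,"tz":-0.004,"wx":0,"wy":0,"wz":0,"gripper":0},{"tx":0.1,"ty":0.032,"tz":-0.004,"wx":0,"wy":0,"wz":0,"gripper":0},{"tx":0,"ty":0,"tz":0,"wx":0,"wy":0,"wz":0,"gripper":0}]'
python3 -m pendant '[{"tx":0,"ty":0,"tz":0,"wx":0,"wy":0,"wz":-0.034,"gripper":0},{"tx":0,"ty":0,"tz":0,"wx":0,"wy":0,"wz":-0.034,"gripper":0},{"tx":0,"ty":0,"tz":0,"wx":0,"wy":0,"wz":-0.034,"gripper":0},{"tx":0,"ty":0,"tz":0,"wx":0,"wy":0,"wz":-0.034,"gripper":0},{"tx":0,"ty":0,"tz":0,"wx":0,"wy":0,"wz":-0.034,"gripper":0},{"tx":0,"ty":0,"tz":0,"wx":0,"wy":0,"wz":-0.034,"gripper":0},{"tx":0,"ty":0,"tz":0,"wx":0,"wy":0,"wz":-0.034,"gripper":0},{"tx":0,"ty":0,"tz":0,"wx":0,"wy":0,"wz":-0.034,"gripper":0},{"tx":0,"ty":0,"tz":0,"wx":0,"wy":0,"wz":-0.034,"gripper":0},{"tx":0,"ty":0,"tz":0,"wx":0,"wy":0,"wz":-0.034,"gripper":0},{"tx":0,"ty":0,"tz":0,"wx":0,"wy":0,"wz":-0.034,"gripper":0},{"tx":0,"ty":0,"tz":0,"wx":0,"wy":0,"wz":-0.034,"gripper":0},{"tx":0,"ty":0,"tz":0,"wx":0,"wy":0,"wz":-0.034,"gripper":0},{"tx":0,"ty":0,"tz":0,"wx":0,"wy":0,"wz":-0.034,"gripper":0},{"tx":0,"ty":0,"tz":0,"wx":0,"wy":0,"wz":-0.034,"gripper":0},{"tx":0,"ty":0,"tz":0,"wx":0,"wy":0,"wz":0,"gripper":0}]'
python3 - <<'E'
from geo import *
need((.584,.2755,.30),91.4)
from station import imaging
T=imaging.snapshot('top');S=imaging.snapshot('scene')
ct,a=dark(T['image'],(205,168,222,184));cs,b=dark(S['image'],(398,170,413,192));print(ct,a,cs,b,tri(T,ct,S,cs))
E
```

```text
clock: 8.52
tcp_pos: [0.4994, 0.2068, 0.3054]
orientation: [-2.213, -2.228, 0.0]
ft_force: [0.0, -0.4, -0.4]
grip_width: 0.498
grip_force: 0.0
clock: 9.85
tcp_pos: [0.4985, 0.2015, 0.306]
orientation: [0.053, -3.14, 0.002]
ft_force: [-0.4, 0.4, 0.2]
grip_width: 0.499
grip_force: 0.0
clock 9.85 tcp [0.4985 0.2015 0.306 ] turn [-0.0004 -0.0005  0.0029] shift-after-turn [-0.2909  0.2397  0.02  ] shift-now [-0.2931  0.237   0.0192] F [-0.4  0.4  0.2] w 0.499 gf 0.0
[207.87735849 176.08490566] [  0   0   8  16 106] [406.62121212 179.13636364] [ 5  3  8 14 66] (array([0.58236491, 0.28558673, 0.21597109]), np.float64(0.013891494693674844))
```

```bash

python3 -m pendant '[{"tx":-0.1,"ty":0.08,"tz":0,"wx":0,"wy":0,"wz":0.003,"gripper":0},{"tx":-0.1,"ty":0.08,"tz":0,"wx":0,"wy":0,"wz":0,"gripper":0},{"tx":-0.09,"ty":0.08,"tz":0.02,"wx":0,"wy":0,"wz":0,"gripper":0},{"tx":0,"ty":0,"tz":0,"wx":0,"wy":0,"wz":0,"gripper":0},{"tx":0,"ty":0,"tz":0,"wx":0,"wy":0,"wz":0,"gripper":0}]'
python3 - <<'E'
from geo import *
from station import imaging
need((.584,.2755,.216),91.4)
d=imaging.snapshot('top');e=imaging.snapshot('scene')
f=lambda im,x0,y0,x1,y1:cv2.resize(im[y0:y1,x0:x1],(400,300),interpolation=cv2.INTER_CUBIC)
cv2.imwrite('pics/c5.png',np.hstack([f(e['image'],350,120,470,210),f(d['image'],160,130,280,220)])[:,:,::-1])
E
```

```text
clock: 10.37
tcp_pos: [0.5848, 0.2773, 0.2968]
orientation: [0.035, -3.137, 0.003]
ft_force: [0.2, -0.5, -0.7]
grip_width: 0.502
grip_force: 0.0
clock 10.37 tcp [0.5848 0.2773 0.2968] turn [-0.0006 -0.0014 -0.0007] shift-after-turn [ 0.0029 -0.006   0.2695] shift-now [ 0.0017 -0.0056  0.2695] F [ 0.2 -0.5 -0.7] w 0.502 gf 0.0
```

View pics/c5.png

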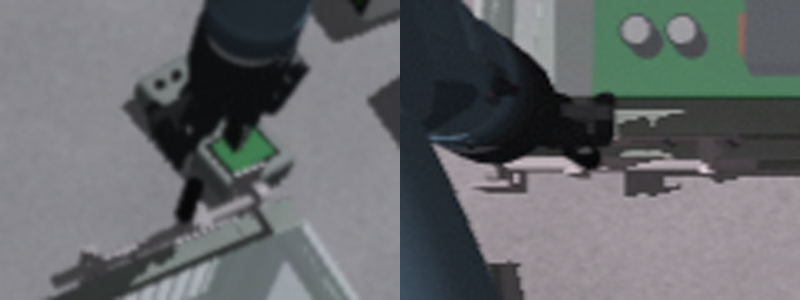

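```bash
cat >> geo.py <<'E'
def proj(d,p):
    r=np.array(d['rotation']);M=r if r.shape==(3,3) else R.from_rotvec(r).as_matrix()
    q=M.T@(np.array(p)-d['position']); return np.array([d['fx']*q[0]/q[2]+d['cx'],d['fy']*q[1]/q[2]+d['cy']])
E
python3 - <<'E'
from geo import *
S=pickle.load(open('scene0.pkl','rb'))
for p in[(.5848,.2773,.2968),(.5848,.2773+.021,.289),(.5848,.2773-.021,.289),(.584,.2755,.25),(.584,.2755,.196)]:
    print(p,proj(S,p),((proj(S,p)-[350,120])*3.333).round())
E
```

```text
(0.5848, 0.2773, 0.2968) [411.89119903 165.35938416] [206. 151.]
(0.5848, 0.2983, 0.289) [417.96503209 164.21862221] [227. 147.]
(0.5848, 0.2563, 0.289) [404.76293173 169.51597407] [183. 165.]
(0.584, 0.2755, 0.25) [408.23712658 174.12663866] [194. 180.]
(0.584, 0.2755, 0.196) [405.06511199 183.5764955 ] [184. 212.]
```

The projection matches: the fingers are at crop (180,160) and (233,142), straddling the handle at (190,200). I'll go down and close.

```bash

python3 -m pendant '[{"tx":0.002,"ty":-0.006,"tz":0.04,"wx":0,"wy":0,"wz":0,"gripper":0},{"tx":0,"ty":0,"tz":0.04,"wx":0,"wy":0,"wz":0,"gripper":0},{"tx":0,"ty":0,"tz":0.04,"wx":0,"wy":0,"wz":0,"gripper":0},{"tx":0,"ty":0,"tz":0.04,"wx":0,"wy":0,"wz":0,"gripper":0},{"tx":0,"ty":0,"tz":0.04,"wx":0,"wy":0,"wz":0,"gripper":0},{"tx":0,"ty":0,"tz":0.04,"wx":0,"wy":0,"wz":0,"gripper":0},{"tx":0,"ty":0,"tz":0.03,"wx":0,"wy":0,"wz":0,"gripper":0},{"tx":0,"ty":0,"tz":0,"wx":0,"wy":0,"wz":0,"gripper":0},{"tx":0,"ty":0,"tz":0,"wx":0,"wy":0,"wz":0,"gripper":0}]'
python3 - <<'E'
from geo import *
need((.584,.2755,.216),91.4)
E
python3 -m pendant '[{"tx":0,"ty":0,"tz":0,"wx":0,"wy":0,"wz":0,"gripper":0.3},{"tx":0,"ty":0,"tz":0,"wx":0,"wy":0,"wz":0,"gripper":0.45},{"tx":0,"ty":0,"tz":0,"wx":0,"wy":0,"wz":0,"gripper":1},{"tx":0,"ty":0,"tz":0,"wx":0,"wy":0,"wz":0,"gripper":1},{"tx":0,"ty":0,"tz":0,"wx":0,"wy":0,"wz":0,"gripper":1},{"tx":0,"ty":0,"tz":0,"wx":0,"wy":0,"wz":0,"gripper":1}]' 60
python3 - <<'E'
from geo import *
need((.584,.2755,.216),91.4)
E
```

```text
clock: 11.22
tcp_pos: [0.5832, 0.2745, 0.2198]
orientation: [-0.035, 3.141, -0.0]
ft_force: [0.2, -1.0, 0.3]
grip_width: 0.5
grip_force: 0.0
clock 11.22 tcp [0.5832 0.2745 0.2198] turn [-0.      0.     -0.0006] shift-after-turn [-0.0026  0.0034  0.0126] shift-now [-0.0026  0.0034  0.0126] F [ 0.2 -1.   0.3] w 0.500 gf 0.0
clock: 11.72
tcp_pos: [0.5845, 0.2738, 0.2203]
orientation: [-0.035, 3.139, -0.003]
ft_force: [-1.6, -5.6, 5.2]
grip_width: 0.195
grip_force: 58.5
clock 11.72 tcp [0.5845 0.2738 0.2203] turn [-0.0007  0.0006 -0.0007] shift-after-turn [0.0015 0.0055 0.0145] shift-now [0.0015 0.0056 0.0145] F [-1.6 -5.6  5.2] w 0.195 gf 58.5
```

```bash

python3 -m pendant '[{"tx":0,"ty":0,"tz":-0.01,"wx":0,"wy":0,"wz":0,"gripper":1},{"tx":0,"ty":0,"tz":-0.01,"wx":0,"wy":0,"wz":0,"gripper":1},{"tx":0,"ty":0,"tz":-0.01,"wx":0,"wy":0,"wz":0,"gripper":1},{"tx":0,"ty":0,"tz":-0.01,"wx":0,"wy":0,"wz":0,"gripper":1},{"tx":0,"ty":0,"tz":0,"wx":0,"wy":0,"wz":0,"gripper":1},{"tx":0,"ty":0,"tz":0,"wx":0,"wy":0,"wz":0,"gripper":1},{"tx":0,"ty":0,"tz":0,"wx":0,"wy":0,"wz":0,"gripper":1}]'
python3 - <<'E'
from geo import *
need((.585,.274,.2315),91.4)
E
```

```text
clock: 12.3
tcp_pos: [0.5844, 0.2739, 0.2304]
orientation: [-0.035, 3.141, -0.004]
ft_force: [1.8, -5.2, -2.4]
grip_width: 0.196
grip_force: 58.5
clock 12.30 tcp [0.5844 0.2739 0.2304] turn [-0.0008 -0.     -0.0006] shift-after-turn [-0.002   0.0004 -0.0035] shift-now [-0.002   0.0004 -0.0035] F [ 1.8 -5.2 -2.4] w 0.196 gf 58.5
```

```bash

python3 -m pendant '[{"tx":0,"ty":0,"tz":-0.004,"wx":0,"wy":0,"wz":0,"gripper":1},{"tx":0,"ty":-0.01,"tz":0,"wx":0,"wy":0,"wz":0,"gripper":1},{"tx":0,"ty":-0.01,"tz":0,"wx":0,"wy":0,"wz":0,"gripper":1},{"tx":0,"ty":-0.01,"tz":0,"wx":0,"wy":0,"wz":0,"gripper":1},{"tx":0,"ty":-0.01,"tz":0,"wx":0,"wy":0,"wz":0,"gripper":1},{"tx":0,"ty":-0.01,"tz":0,"wx":0,"wy":0,"wz":0,"gripper":1},{"tx":0,"ty":0,"tz":0,"wx":0,"wy":0,"wz":0,"gripper":1}]'
python3 - <<'E'
from geo import *
need((.585,.274,.2315),91.4)
E
```

```text
clock: 12.88
tcp_pos: [0.5845, 0.2596, 0.2322]
orientation: [-0.036, 3.141, -0.0]
ft_force: [2.3, -0.0, -3.6]
grip_width: 0.191
grip_force: 58.6
clock 12.88 tcp [0.5845 0.2596 0.2322] turn [-0.      0.0001 -0.0005] shift-after-turn [-0.0028  0.0479  0.0024] shift-now [-0.0028  0.0479  0.0024] F [ 2.3 -0.  -3.6] w 0.191 gf 58.6
```

```bash

python3 -m pendant '[{"tx":0,"ty":-0.012,"tz":0,"wx":0,"wy":0,"wz":0,"gripper":1},{"tx":0,"ty":-0.012,"tz":0,"wx":0,"wy":0,"wz":0,"gripper":1},{"tx":0,"ty":-0.012,"tz":0,"wx":0,"wy":0,"wz":0,"gripper":1},{"tx":0,"ty":-0.012,"tz":0,"wx":0,"wy":0,"wz":0,"gripper":1},{"tx":0,"ty":-0.012,"tz":0,"wx":0,"wy":0,"wz":0,"gripper":1},{"tx":0,"ty":-0.012,"tz":0,"wx":0,"wy":0,"wz":0,"gripper":1},{"tx":0,"ty":-0.012,"tz":0,"wx":0,"wy":0,"wz":0,"gripper":1},{"tx":0,"ty":-0.012,"tz":0,"wx":0,"wy":0,"wz":0,"gripper":1},{"tx":0,"ty":-0.012,"tz":0,"wx":0,"wy":0,"wz":0,"gripper":1},{"tx":0,"ty":-0.008,"tz":0,"wx":0,"wy":0,"wz":0,"gripper":1},{"tx":0,"ty":0,"tz":0,"wx":0,"wy":0,"wz":0,"gripper":1},{"tx":0,"ty":0,"tz":0,"wx":0,"wy":0,"wz":0,"gripper":1}]'
python3 - <<'E'
from geo import *
need((.585,.274,.2315),91.4)
E
```

```text
clock: 13.88
tcp_pos: [0.5848, 0.2245, 0.2319]
orientation: [0.036, -3.141, 0.002]
ft_force: [0.4, -1.2, -2.7]
grip_width: 0.195
grip_force: 58.7
clock 13.88 tcp [0.5848 0.2245 0.2319] turn [-0.0005 -0.0003 -0.0005] shift-after-turn [-0.0047  0.1651  0.0014] shift-now [-0.0045  0.1651  0.0012] F [ 0.4 -1.2 -2.7] w 0.195 gf 58.7
```

```bash

python3 -m pendant '[{"tx":0,"ty":-0.008,"tz":0,"wx":0,"wy":0,"wz":0,"gripper":1},{"tx":0,"ty":-0.006,"tz":0,"wx":0,"wy":0,"wz":0,"gripper":1},{"tx":0,"ty":0,"tz":0,"wx":0,"wy":0,"wz":0,"gripper":1},{"tx":0,"ty":0,"tz":0,"wx":0,"wy":0,"wz":0,"gripper":1}]'
python3 - <<'E'
from geo import *
need((.585,.274,.2315),91.4)
E
```

```text
clock: 14.22
tcp_pos: [0.5848, 0.2237, 0.2321]
orientation: [0.039, -3.141, -0.008]
ft_force: [0.2, 7.4, -3.4]
grip_width: 0.195
grip_force: 59.0
clock 14.22 tcp [0.5848 0.2237 0.2321] turn [ 0.0016 -0.0001  0.0002] shift-after-turn [-0.0046  0.1678  0.0021] shift-now [-0.0047  0.1677  0.0029] F [ 0.2  7.4 -3.4] w 0.195 gf 59.0
```

The bolt is against its back stop: I commanded 4 mm more and it moved 0.8 mm, at 7 N. Next I swing the gate.

```bash

python3 -m pendant '[{"tx":0.01,"ty":0.004,"tz":0,"wx":0,"wy":0,"wz":-0.006,"gripper":1},{"tx":0.0158,"ty":-0.002,"tz":0,"wx":0,"wy":0,"wz":-0.0099,"gripper":1},{"tx":0.0158,"ty":-0.002,"tz":0,"wx":0,"wy":0,"wz":-0.0099,"gripper":1},{"tx":0.0158,"ty":-0.002,"tz":0,"wx":0,"wy":0,"wz":-0.0099,"gripper":1},{"tx":0.0158,"ty":-0.002,"tz":0,"wx":0,"wy":0,"wz":-0.0099,"gripper":1},{"tx":0,"ty":0,"tz":0,"wx":0,"wy":0,"wz":0,"gripper":1},{"tx":0,"ty":0,"tz":0,"wx":0,"wy":0,"wz":0,"gripper":1}]'
python3 - <<'E'
from geo import *
need((.539,.2095,.2321),109.2)
E
```

```text
clock: 14.8
tcp_pos: [0.5639, 0.2191, 0.2325]
orientation: [-0.261, 3.129, 0.003]
ft_force: [1.1, 4.8, -3.1]
grip_width: 0.194
grip_force: 59.0
clock 14.80 tcp [0.5639 0.2191 0.2325] turn [ 0.0005  0.0005 -0.0537] shift-after-turn [ 0.0888 -0.0029  0.0012] shift-now [ 0.087  -0.0177  0.001 ] F [ 1.1  4.8 -3.1] w 0.194 gf 59.0
```

```bash

python3 -m pendant '[{"tx":0.0158,"ty":-0.002,"tz":0,"wx":0,"wy":0,"wz":-0.0099,"gripper":1},{"tx":0.0158,"ty":-0.002,"tz":0,"wx":0,"wy":0,"wz":-0.0099,"gripper":1},{"tx":0.0158,"ty":-0.002,"tz":0,"wx":0,"wy":0,"wz":-0.0099,"gripper":1},{"tx":0.0158,"ty":-0.002,"tz":0,"wx":0,"wy":0,"wz":-0.0099,"gripper":1},{"tx":0.0158,"ty":-0.002,"tz":0,"wx":0,"wy":0,"wz":-0.0099,"gripper":1},{"tx":0.01,"ty":-0.001,"tz":0,"wx":0,"wy":0,"wz":-0.006,"gripper":1},{"tx":0,"ty":0,"tz":0,"wx":0,"wy":0,"wz":0,"gripper":1},{"tx":0,"ty":0,"tz":0,"wx":0,"wy":0,"wz":0,"gripper":1},{"tx":0,"ty":0,"tz":0,"wx":0,"wy":0,"wz":0,"gripper":1},{"tx":0,"ty":0,"tz":0,"wx":0,"wy":0,"wz":0,"gripper":1},{"tx":0,"ty":0,"tz":0,"wx":0,"wy":0,"wz":0,"gripper":1},{"tx":0,"ty":0,"tz":0,"wx":0,"wy":0,"wz":0,"gripper":1}]'
python3 - <<'E'
from geo import *
from station import imaging
need((.539,.2095,.2321),109.2)
d=imaging.snapshot('top');e=imaging.snapshot('scene')
f=lambda im,x0,y0,x1,y1:cv2.resize(im[y0:y1,x0:x1],(400,300),interpolation=cv2.INTER_CUBIC)
cv2.imwrite('pics/c6.png',np.hstack([f(e['image'],320,110,480,230),f(d['image'],160,120,320,240)])[:,:,::-1])
E
```

```text
clock: 15.8
tcp_pos: [0.539, 0.2093, 0.2323]
orientation: [-0.531, 3.095, 0.002]
ft_force: [2.0, 4.6, -3.5]
grip_width: 0.196
grip_force: 59.0
clock 15.80 tcp [0.539  0.2093 0.2323] turn [0.0003 0.0003 0.0016] shift-after-turn [-0.0004  0.0008  0.0006] shift-now [-0.0004  0.0007  0.0006] F [ 2.   4.6 -3.5] w 0.196 gf 59.0
```

View pics/c6.png

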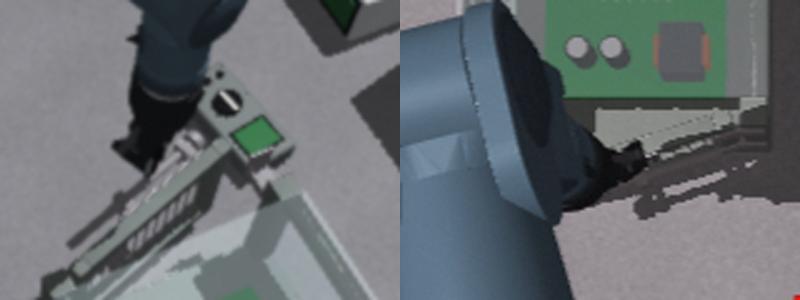

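The gate stands open at about 0.31 rad, held at the bolt handle and still. The meter has not moved.

```bash
python3 -c "
from station import job_done
print(job_done())"
```

```text
the job is handed in; nothing more can be done
None
```

I handed the job in at about 16 s on the robot's clock; no verdict came back. The supply drawer is out to its stop, the bolt was lifted clear and drawn fully back, and the gripper is holding the gate still at about 0.31 rad (80 mm). The meter looked unmoved; I did not re-check the screwdriver or jar.

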